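# Load a slide holder under a spring clip

### The arm

A 6-joint arm with a two-finger parallel gripper is mounted at the origin on the work surface; the furniture and walls round the work are solid. World frame = base frame: x ahead of the robot, y to its left, z up, the work surface at z = 0. Lengths are in m, angles in degrees, forces in N, time in s.
With the tool pointing down it reaches from about 0.4 to 0.825 m from the base axis. Payload 7 kg.
Tool frame: the origin (TCP) lies at the very end of the fingers, on their centre line; the grasp point (between the pads) lies 19 mm behind it; y points along the fingers, x is the direction in which the jaws open and shut, and the axes are right-handed (so a half turn about y gives the same grasp; the last joint's range is limited). The gripper opens to 88 mm and grips with 3 to 60 N. Pads are 19 mm wide; open, the fingers measure 130 mm over their backs; the gripper's body (78 mm by 193 mm) begins 47 mm behind the grasp point.
Start: joints at [84.288, 20.546, 0.682, 0, -70.136, -16.507], TCP at [0.255, 0.625, 0.227] pointing down, gripper open.
Joint ranges: [-176.03, 176.03], [-82.01, 121.73], [-58.28, 71.71], [-173.87, 95.51], [-174.79, -0.11], [-173.66, 173.66]. Speed limits (degrees/s): [136.94, 136.94, 172.46, 180, 180, 180].

### API

Orientations are given as [roll, pitch, yaw] about the fixed x, y, z axes, in that order (R = Rz(yaw) Ry(pitch) Rx(roll)).
In Python, from plant import ctrl gives the robot as it stands.
- The arm moves only by the shell command python3 -m crank 'ROWS'. ROWS is JSON, a list that holds one entry, the list of rows, each a list of 5 numbers: the closure, from -1 (fully open) to 1 (shut), then the shift along the tool's x, y, z in mm, then the turn about the tool's y in rad. In form: [[[claw, x, y, z, turn], ...]]. A call has 1 to 12 rows; each row is the pose to reach, as a shift and turn from the pose commanded when the call began, along the tool's axes at that moment; what a row does not reach only later rows make up. A row lasts 1/8 s, in which the tool goes at most 62.5 mm and 10.7 degrees, less where a joint would pass 70% of its speed; a pose out of reach is approached as far as the arm can. A call with a gripper value outside its range is refused whole. The fingers move at their own pace and stop on an object; the grip force is fixed at half the most. Time passes only in rows, so rows that repeat a pose let the fingers close. It gives the time, the measured TCP pose, the force and the opening at its end, in the units of the state.
- ctrl.get_obs(): the state, without advancing time (a new reading comes with each control period).
- ctrl.snapshot(name): name is "side" or "top" or "wrist"; returns the picture (400x640x3 uint8, red, green, blue); there is no depth.
- ctrl.camera_model(name): a dict with "fx", "fy", "cx", "cy" (pixels), "origin" and "orientation" of the camera in the world; the wrist camera has in their place "hand_eye" (4x4, takes a point from camera to tool coordinates, whose origin is the TCP and whose axes are the tool frame's). Camera axes: x right, y down, z forward; pixel columns grow to the right and rows downward; lengths in m; the calibration is good to about 2 mm. A picture is of the moment at which its call begins: read the wrist's pose just before it. camera_model takes no time and is no camera call.
- ctrl.close_job(): hands the job in, once; it reports no verdict.
Trained networks look in the newest picture that a camera, given by its name, has taken for a name from the list of things; names that differ only in an ending like _2 or _b are one class to them, and where a whole thing is asked for, a point or a joint stands for the part that bears it (a point fixed in the world has none). Each returns a list of dicts, best first, with "confidence" (0 to 1); they miss things now and then, are a little off and sometimes report something else, mostly with a low value. They report only what shows in the picture. A call takes as long as a camera call. They do not tell look-alikes from the thing itself.
- ctrl.find_in(camera, name): "extent" ([left, top, width, height] in pixels, round what is visible of it).
The state is a dict: "clock": time; "joint_pos": joint angles; "qvel": joint speeds; "tau": joint torques, N m; "tool_pos": TCP position; "orientation": TCP orientation; "force": force on the tool from outside, world axes, zero at the start; "moment": the same for the moment, N m; "opening": finger opening in m.
Only numpy, scipy, OpenCV 4.12 (cv2) and the standard library are available. Lean on these libraries where they do the work, as an engineer would, in place of code of your own. Each camera call takes 0.05 s, during which the arm holds its last target.

### The job

With one fingertip press the spring clip's long thumb plate fully down and keep it down, and with the other fingertip push the slide holder along its channel, under the clip's raised toe, until it sits fully home against the end stop. Only then let the clip spring back onto the holder and draw the hand clear. Nothing is to be pinched or lifted: the holder stays flat in its channel all the while, and the things lying around are left where they are.

Things in the scene. Friction and masses are not known exactly. Their poses are not given: they have to be found in the camera images.
- fixture: loading fixture: grey slab fixed to the table, with a guided channel and a steel spring clip. Origin at table height; x = push direction, towards the end stop; y to its left; z up. All mm below are in this frame. Slab x -85..85, y -72..52, z 0..12. Clip shaft along x at y 0, z 23 (its lugs reach z 28): thumb plate on its +y side, channel on its -y side.
- channel_stop (a point): foot of the end stop's face, on the channel's centre line: x 60, y -35, z 12 mm. The stop's top is at z 30. The channel floor is at z 12, between two low rails (tops z 17) whose inner faces are at y -8.5 and -61.5; it is open at the -x end.
- clip (a joint): clip angle, rad: 0 = shut (at the start), 0.45 = thumb plate fully pressed, on its stop. Pressing the plate down raises the toe; the holder passes beneath above about 0.31. At the plate's middle the spring takes about 4 N to start, 8 N fully pressed; released, the clip shuts at once. It comes to rest at about 0.28 on a loaded holder.
- clip_pad (a point): middle of the thumb plate's upper face, moving with the clip: x -28.5, y 30, z 19 mm fully pressed; about y 29, z 32 when shut. The plate covers x -77..20 and reaches from the shaft out to y 48; shut, it slopes up outwards at 0.45 rad (outer edge z 40); fully pressed it is level, top z 19.
- clip_toe (a point): middle of the toe's underside, moving with the clip: x 44, y -36, z 16 mm when shut. The down-turned toe, at the end of an arm over the channel, covers x 35..53, y -28..-44 mm. Shut, it blocks the holder's way (holder's top z 24); fully pressed, its lowest edge is at z 29.
- holder: slide holder, loose, 50-100 g: flat white plate 60 (x) x 50 (y) x 12 mm, glass slide let into its top, upright push rim 6 mm thick along its whole rear (-x) edge, 18 mm high from the underside. Origin: centre of the underside, 30 mm ahead of the rim's rear face; axes as the fixture's. Starts flat in the channel before the toe; home, its origin is at x 30, y -35 +-1.5, z 12 mm.
- dish: bystander: round dish with lid, 60 mm wide, 16 mm high, left of the fixture; origin at the centre of its underside
- tweezers: bystander: steel tweezers 126 x 12 x 9 mm, lying before the fixture, towards the robot; origin at the centre of the underside
- slide_box_2: bystander: small white box 82 x 36 x 27 mm, beyond and left of the fixture; origin at the centre of its underside
- tissue: bystander: flat blue pack 88 x 62 x 13 mm, beyond the fixture's end stop; origin at the centre of its underside
Not all that is in view belongs to the job. Leave any green look-alike of the holder alone.

How it is judged:
By the outcome, as a careful person would: the job done as asked, in the order asked, and still so for the second after the job is handed in, with the robot touching nothing.
It also fails if it takes over 38 s, if anything falls off the work surface, if the arm or the gripper's body presses on something with over 40 N, if the wrist force passes 120 N, or if a joint passes its speed limit or range.

## Working session

There is one attempt and no reset: what is moved stays moved. The work goes in short steps, Python scripts to look and compute and a shell command to move; the robot and the scene stay as the last step left them, time stands still between calls to the robot, and variables do not carry over. Pictures are saved under pics/ and viewed, and the job is handed in when it is done.

```bash
ls; mkdir -p pics
cat > h.py <<'E'
import numpy as np, cv2
from scipy.spatial.transform import Rotation as R
from plant import ctrl
def Rm(o): return R.from_euler('xyz',o,degrees=True).as_matrix()
E
python3 - <<'E'
from h import *
print(ctrl.get_obs())
for n in ['side','top','wrist']:
    im=ctrl.snapshot(n); cv2.imwrite(f'pics/{n}0.png',im[:,:,::-1]); print(n,ctrl.camera_model(n))
    for t in ['fixture','holder','clip','dish','tweezers']:
        print(t,[(d['extent'],round(d['confidence'],2)) for d in ctrl.find_in(n,t)][:3])
E
```

```text
pics
{'clock': 0.0, 'joint_pos': array([ 8.42885242e+01,  2.05931661e+01,  6.33458257e-01, -2.01638518e-02,
       -7.01365888e+01, -1.65066446e+01]), 'qvel': array([-0.08458996, -0.01435404,  0.02358829, -0.04181704,  0.04845635,
        0.04920727]), 'tau': array([-4.30179380e-04, -5.82731795e+01,  2.93040276e+01,  6.99705765e+00,
        6.80319834e-03, -1.55247690e-04]), 'tool_pos': array([0.25508182, 0.62440954, 0.22560063]), 'orientation': array([-8.99908108e+01, -9.77139566e-02, -1.12224995e+02]), 'force': array([ 0.57315797, -0.05669058, -0.47802944]), 'moment': array([-6.40716032e-05, -4.12382447e-04,  2.51496153e-02]), 'opening': 0.0874889450722127}
side {'fx': 500.26037477463177, 'fy': 500.26037477463177, 'cx': 310.2102176984173, 'cy': 203.32102235068535, 'origin': array([ 0.29163295, -0.27716994,  0.5649153 ]), 'orientation': array([-1.27324921e+02,  1.26251440e-01, -2.69914769e+01])}
fixture [([254.3, 221.8, 114.8, 93.1], 0.77)]
holder [([302.0, 245.6, 44.7, 38.6], 0.87), ([216.3, 167.7, 42.0, 26.7], 0.85), ([251.9, 220.4, 116.2, 94.1], 0.17)]
clip [([256.6, 227.2, 88.6,
[... 468 characters left out ...]
2.6, 40.6, 37.8], 0.74), ([230.8, 228.8, 27.5, 31.0], 0.57)]
clip [([345.7, 202.5, 46.2, 77.0], 0.94)]
dish [([322.7, 268.6, 30.7, 33.2], 0.63)]
tweezers [([359.1, 316.8, 2.7, 2.5], 0.64)]
wrist {'fx': 356.2620036851585, 'fy': 356.2620036851585, 'cx': 320.92478476041526, 'cy': 199.13303608680866, 'hand_eye': array([[ 9.99999473e-01, -2.71419345e-04,  9.89661240e-04,
        -1.58598869e-04],
       [-1.02600598e-03, -2.45418019e-01,  9.69416806e-01,
        -1.57300123e-01],
       [-2.02377737e-05, -9.69417311e-01, -2.45418168e-01,
         6.49778966e-02],
       [ 0.00000000e+00,  0.00000000e+00,  0.00000000e+00,
         1.00000000e+00]])}
fixture []
holder []
clip []
dish []
tweezers []
```

Run:
```python
import cv2
a=cv2.imread('pics/side0.png')[140:340,180:420]; cv2.imwrite('pics/side0c.png',cv2.resize(a,None,fx=3.3,fy=3,interpolation=2)) if 0 else cv2.imwrite('pics/side0c.png',cv2.resize(a,(720,600),interpolation=cv2.INTER_CUBIC))
a=cv2.imread('pics/top0.png')[160:340,220:460]; cv2.imwrite('pics/top0c.png',cv2.resize(a,(800,600),interpolation=cv2.INTER_CUBIC))
```

```text
(no output)
```

View pics/side0c.png

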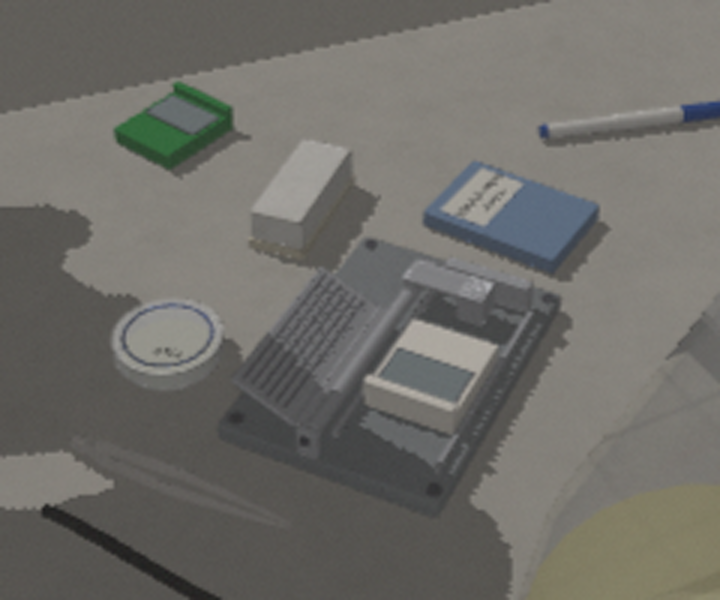

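View pics/top0c.png

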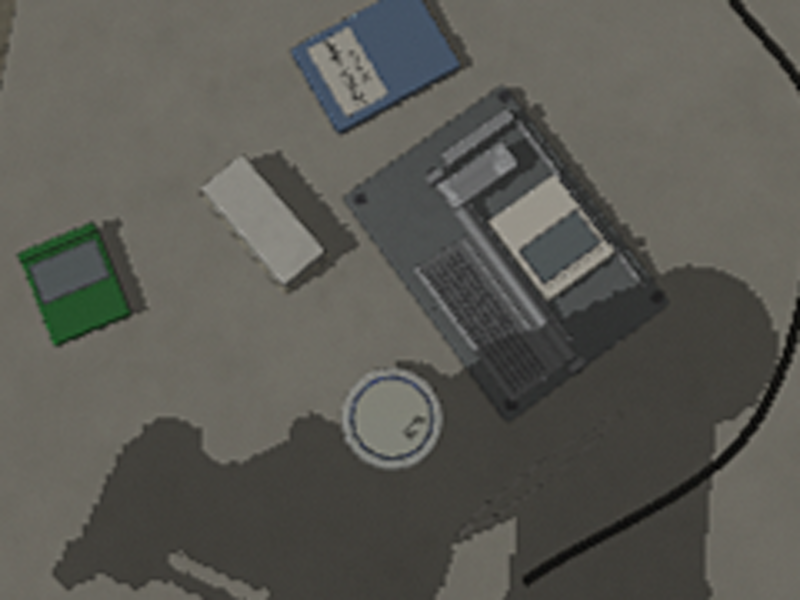

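View pics/wrist0.png

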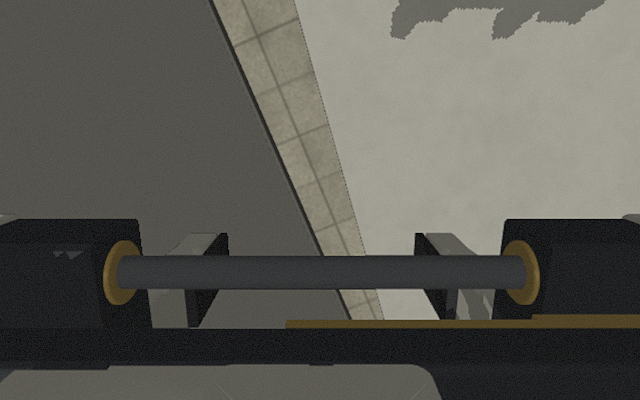

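View pics/side0.png

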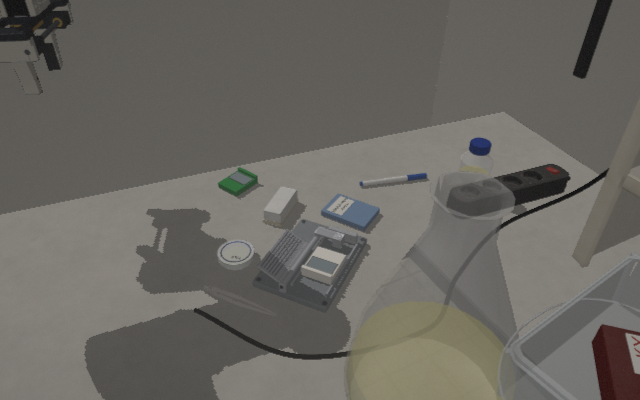

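```bash
cat >> h.py <<'E'
def proj(n,P):
    c=ctrl.camera_model(n); Rc=Rm(c['orientation']); p=(np.asarray(P)-c['origin'])@Rc
    return np.stack([c['fx']*p[...,0]/p[...,2]+c['cx'],c['fy']*p[...,1]/p[...,2]+c['cy']],-1)
def F2W(pose,P):
    x,y,a=pose; P=np.asarray(P,float)/1000
    c,s=np.cos(a),np.sin(a)
    return np.stack([x+c*P[...,0]-s*P[...,1],y+s*P[...,0]+c*P[...,1],P[...,2]],-1)
E
python3 - <<'E'
from h import *
from scipy.optimize import least_squares
C=np.array([[85,-72,12],[85,52,12],[-85,52,12],[-85,-72,12.]])
s=np.array([[560,295],[370,238],[221,425],[437,503]])/3+[180,140]
t=np.array([[521,87],[344,199],[510,417],[666,295]])/(10/3)+[220,160]
def f(p):
    w=F2W(p,C); return np.r_[(proj('side',w)-s).ravel(),(proj('top',w)-t).ravel()]
for g in [0,1,2,3,-1,-2]:
    r=least_squares(f,[0.5,0.3,g]);
    print(r.cost,r.x,np.degrees(r.x[2]))
    if r.cost<60: b=r; 
print(b.fun.reshape(-1,2).round(1))
for k,data in (('side',s),('top',t)):
    r=least_squares(lambda p:(proj(k,F2W(p,C))-data).ravel(),b.x); print(k,r.x,np.degrees(r.x[2]),r.cost)
print('refs',F2W(b.x,[[0,0,0],[60,-35,12]]))
E
```

```text
28.34638462871732 [0.55165617 0.24781981 0.64574556] 36.99849516945938
28.346384628698143 [0.55165617 0.24781981 0.64574561] 36.9984980536117
28.346384628698043 [0.55165617 0.24781981 0.64574561] 36.99849812070961
28.34638462871075 [0.55165617 0.24781981 0.64574563] 36.99849948758321
28.34638462872421 [0.55165617 0.24781981 0.64574555] 36.99849480843734
28.34638462870358 [0.55165617 0.24781981 0.64574558] 36.998496186153034
[[ 1.3 -0.8]
 [-1.5 -2.2]
 [-2.4 -1.1]
 [-0.   0.5]
 [-2.9 -2.4]
 [ 1.5 -2.2]
 [ 1.1  0.8]
 [ 3.8  1.6]]
side [0.55190667 0.24611222 0.64869281] 37.16736005868401 6.634729058787441
top [0.55064446 0.24967681 0.64052003] 36.6990943288159 17.735230877421063
refs [[0.55165617 0.24781981 0.        ]
 [0.62063804 0.25597466 0.012     ]]
```

View pics/top0.png

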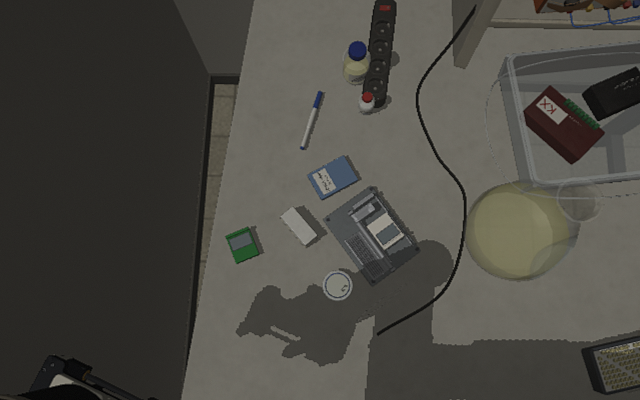

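```bash
cat > ov.py <<'E'
from h import *
import sys
def overlay(src,n,pose,out,box,sc):
    im=cv2.imread(src); x0,y0,x1,y1=box
    im=cv2.resize(im[y0:y1,x0:x1],None,fx=sc,fy=sc,interpolation=cv2.INTER_CUBIC)
    im=cv2.convertScaleAbs(im,alpha=1.6)
    def loop(P,c):
        q=((proj(n,F2W(pose,P))+.5-[x0,y0])*sc).astype(int); cv2.polylines(im,[q.reshape(-1,1,2)],True,c,1)
    def rect(xa,xb,ya,yb,z): return [[xa,ya,z],[xb,ya,z],[xb,yb,z],[xa,yb,z]]
    loop(rect(-85,85,-72,52,12),(0,0,255)); loop(rect(-85,85,-72,52,0),(0,255,255))
    loop([[-77,1,21],[20,1,21],[20,45,40],[-77,45,40]],(0,255,0))
    loop(rect(60,60.1,-61,-9,30),(255,0,255))
    cv2.imwrite(out,im)
E
python3 - <<'E'
from ov import *
p=[0.5517,0.2478,0.6457]
overlay('pics/side0.png','side',p,'pics/os.png',(240,210,380,330),5.5)
overlay('pics/top0.png','top',p,'pics/ot.png',(310,170,430,290),5)
E
```

```text
(no output)
```

View pics/os.png

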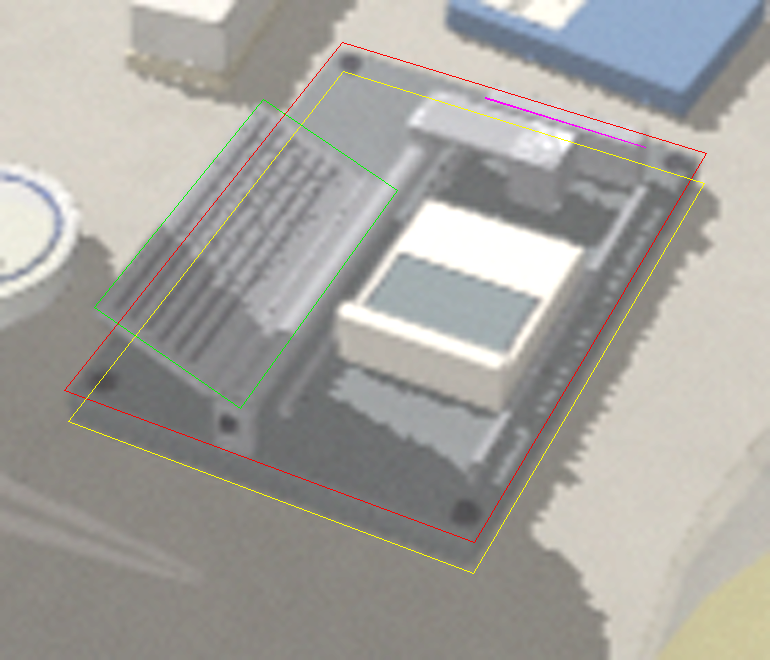

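View pics/ot.png

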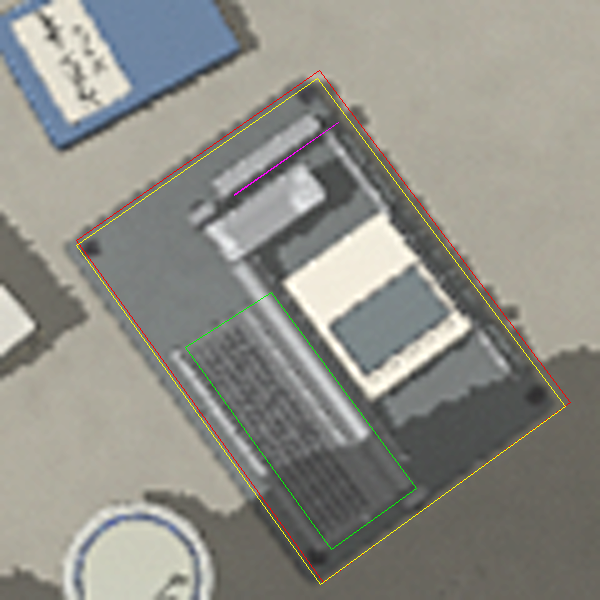

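```bash
cat >> h.py <<'E'
def goto(pose,xf,yf,z):
    o=ctrl.get_obs(); T=Rm(o['orientation']); w=F2W(pose,[xf,yf,z])
    d=(T.T@(w-o['tool_pos']))*1000
    yaw=np.degrees(pose[2])-90-o['orientation'][2]; yaw=(yaw+180)%360-180
    print('shift mm',d.round(1),'turn',round(-np.radians(yaw),4),'world',w.round(4))
def where(pose):
    o=ctrl.get_obs(); c,s=np.cos(pose[2]),np.sin(pose[2]); d=o['tool_pos']-[pose[0],pose[1],0]
    f=lambda v:np.array([c*v[0]+s*v[1],-s*v[0]+c*v[1],v[2]])
    print('t',round(o['clock'],2),'fix mm',(1000*f(d)).round(1),'yawerr',round(o['orientation'][2]+90-np.degrees(pose[2]),2),'F fix',f(o['force']).round(1),'open',round(o['opening']*1000,1), 'rpy',o['orientation'].round(2))
E
python3 - <<'E'
from h import *
goto([0.5517,0.2478,0.6457],-60,-3,150)
E
```

```text
shift mm [290.   76.6 388.9] turn -1.0335 world [0.5056 0.2093 0.15  ]
```

```bash
python3 -m crank '[[[-0.14,29,0,39,-0.1],[-0.14,58,0,78,-0.2],[-0.14,87,0,117,-0.3],[-0.14,116,0,156,-0.41],[-0.14,145,8,194,-0.52],[-0.14,174,20,233,-0.62],[-0.14,203,35,272,-0.72],[-0.14,232,50,311,-0.83],[-0.14,261,65,350,-0.93],[-0.14,290,76.6,389,-1.034],[-0.14,290,76.6,389,-1.034],[-0.14,290,76.6,389,-1.034]]]'
python3 - <<'E'
from h import *
where([0.5517,0.2478,0.6457])
o=ctrl.get_obs(); np.save('o1.npy',np.r_[o['tool_pos'],o['orientation']])
for n in ['wrist','side']:
    im=ctrl.snapshot(n); cv2.imwrite(f'pics/{n}1.png',im[:,:,::-1])
    for t in ['holder','clip','fixture']: print(n,t,[(d['extent'],round(d['confidence'],2)) for d in ctrl.find_in(n,t)][:3])
E
```

```text
clock: 2.4
tool_pos: [0.5059, 0.2093, 0.1501]
orientation: [-90.0, -0.0, -53.1]
force: [-0.3, 0.0, 1.0]
opening: 0.0501
t 2.4 fix mm [-59.7  -3.2 150.1] yawerr -0.07 F fix [-0.2  0.2  1. ] open 50.1 rpy [-89.98  -0.   -53.07]
wrist holder [([324.3, 87.6, 67.4, 81.6], 0.65)]
wrist clip [([248.0, 40.4, 128.9, 177.8], 0.62)]
wrist fixture [([242.6, 0.0, 162.1, 220.7], 0.64)]
side holder [([219.1, 172.2, 36.8, 23.8], 0.77), ([302.1, 245.1, 42.9, 39.8], 0.76)]
side clip [([259.5, 226.0, 86.6, 55.2], 0.59)]
side fixture [([252.4, 220.2, 115.7, 95.5], 0.57)]
```

View pics/wrist1.png

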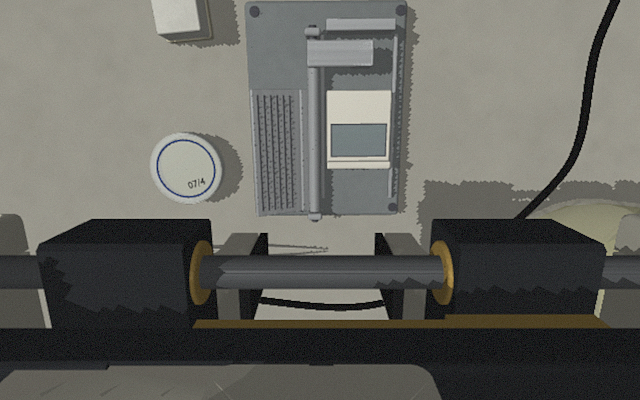

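View pics/side1.png

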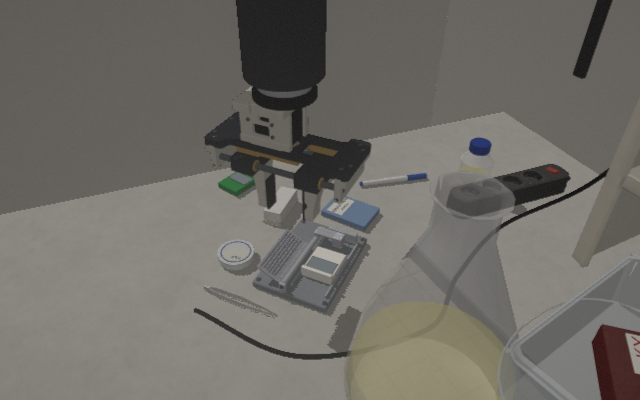

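Run:
```python
import cv2
a=cv2.imread('pics/wrist1.png')[0:225,235:425]; cv2.imwrite('pics/w1c.png',cv2.resize(a[:115],None,fx=4,fy=4,interpolation=cv2.INTER_CUBIC));cv2.imwrite('pics/w1d.png',cv2.resize(a[80:225],None,fx=4,fy=4,interpolation=cv2.INTER_CUBIC))
```

```text
(no output)
```

View pics/w1c.png

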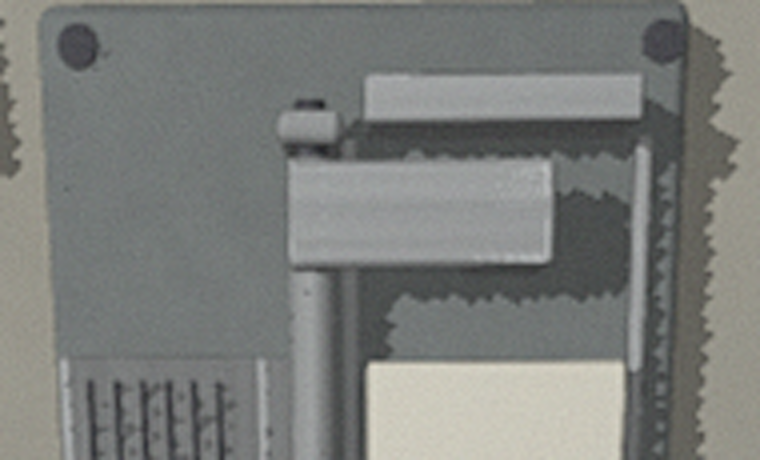

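View pics/w1d.png

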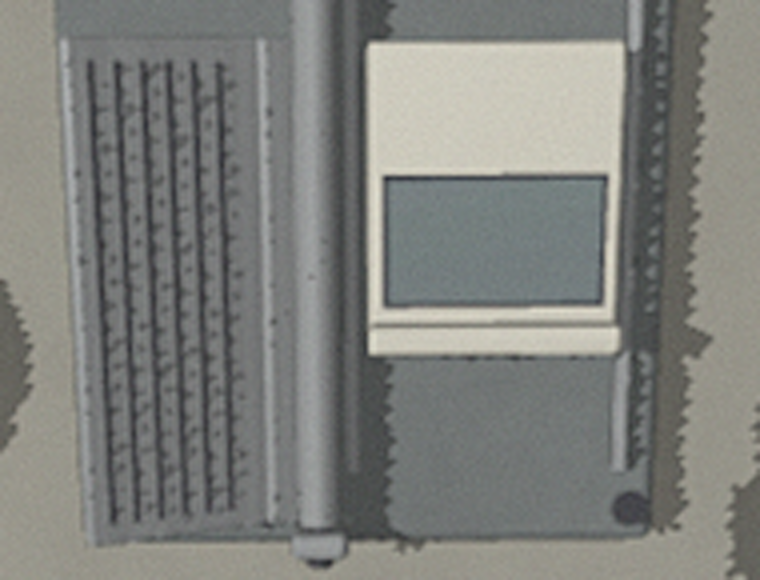

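```bash
cat >> h.py <<'E'
def projw(P,o):
    c=ctrl.camera_model('wrist'); H=c['hand_eye']; T=Rm(o[3:])
    q=(np.asarray(P)-o[:3])@T; p=(q-H[:3,3])@H[:3,:3]
    return np.stack([c['fx']*p[...,0]/p[...,2]+c['cx'],c['fy']*p[...,1]/p[...,2]+c['cy']],-1)
E
python3 - <<'E'
from h import *
from scipy.optimize import least_squares
o=np.load('o1.npy')
P=np.array([[85,52,12],[85,-72,12],[-85,-72,12],[20,48,40],[-77,48,40],[60,-35,30.]])
uv=np.array([[245.5,1.5],[406.7,1],[396.8,214],[250,89.3],[258.8,216],[360.5,29.8]])
r=least_squares(lambda p:(projw(F2W(p,P),o)-uv).ravel(),[.55,.25,.645],loss='soft_l1')
p=r.x; print(p,np.degrees(p[2])); print((projw(F2W(p,P),o)-uv).round(1))
H=np.array([[-30,25,30-12],[-30,-25,18],[30,25,12],[30,-25,12]])+[0,0,12]
hu=np.array([[327.5,169],[390,168.6],[326.5,90.5],[391,90.3]])
def f(q):
    c,s=np.cos(q[2]),np.sin(q[2]); A=H.copy().astype(float); A[:,0],A[:,1]=q[0]+c*H[:,0]-s*H[:,1],q[1]+s*H[:,0]+c*H[:,1]
    return (projw(F2W(p,A),o)-hu).ravel()
r=least_squares(f,[0,-35,0]); print('holder',r.x,r.fun.round(1))
E
```

```text
[0.55072247 0.2488826  0.6617974 ] 37.918198005986426
[[-1.6 -0.5]
 [ 2.7 -3.2]
 [ 4.   1.4]
 [-2.3  0.2]
 [-2.7  2.6]
 [ 1.8  0.1]]
holder [-1.09596937e+01 -3.33533623e+01 -6.30906945e-03] [-0.7  0.6  0.3  0.3 -0.4 -0.1  0.8 -0.7]
```

Run:
```python
from h import *
from scipy.optimize import least_squares
o=np.load('o1.npy')
P=np.array([[85,52,12],[85,-72,12],[-85,-72,12],[20,48,40],[-77,48,40],[60,-9,30.],[60,-61,30]])
uv=np.array([[245.5,1.5],[406.7,1],[396.8,214],[250,89.3],[258.8,216],[326.2,29.8],[395.5,29.9]])
H=np.array([[-30,25,30],[-30,-25,30],[30,25,24],[30,-25,24]])
hu=np.array([[327.5,169],[390,168.6],[326.5,90.5],[391,90.3]])
def f(q,split=False):
    oo=o.copy(); oo[2]+=q[5]; oo[3]+=q[6]
    A=H+[q[3],q[4],0]
    a=(projw(F2W(q[:3],P),oo)-uv); b=(projw(F2W(q[:3],A),oo)-hu)
    return np.r_[a.ravel(),b.ravel(),q[5]/.003,q[6]/.5]
r=least_squares(f,[.55,.25,.645,0,-35,0,0],x_scale=[.01,.01,.01,1,1,.001,.1],loss='soft_l1')
print(r.x.round(4),np.degrees(r.x[2]));print(r.fun[:-2].reshape(-1,2).round(1))
```

```text
[ 5.51200e-01  2.49700e-01  6.57600e-01 -1.16193e+01 -3.43803e+01
  5.50000e-03  1.53700e-01] 37.67932176931326
[[-0.1  0.7]
 [ 0.8 -1.1]
 [ 1.8 -0.6]
 [-1.2 -0.4]
 [-2.5 -0.3]
 [-0.4  1.7]
 [ 1.3  0.6]
 [-0.  -0.1]
 [-0.2 -0.6]
 [ 0.2  0.7]
 [ 0.   0. ]]
```

```bash
echo "PP=[.5512,.2495,.655]" >> h.py
python3 - <<'E'
from h import *
where(PP); goto(PP,-58,-3,55)
E
```

```text
t 2.8 fix mm [-60.4  -3.6 150.2] yawerr -0.45 F fix [-0.3  0.1  0.3] open 50.1 rpy [-89.98   0.   -52.92]
shift mm [-0.6 95.2  2.3] turn -0.0079 world [0.507  0.2118 0.055 ]
```

```bash
python3 -m crank '[[[-0.14,-0.5,30,2,-0.008],[-0.14,-0.5,65,2,-0.008],[-0.14,-0.5,95,2,-0.008],[-0.14,-0.5,95,2,-0.008]]]'
python3 - <<'E'
from h import *
where(PP)
o=ctrl.get_obs(); np.save('o2.npy',np.r_[o['tool_pos'],o['orientation']])
for n in ['wrist','side']:
    im=ctrl.snapshot(n); cv2.imwrite(f'pics/{n}2.png',im[:,:,::-1])
a=cv2.imread('pics/side2.png')[150:340,200:400]; cv2.imwrite('pics/side2c.png',cv2.resize(a,None,fx=3.1,fy=3.1,interpolation=cv2.INTER_CUBIC))
E
```

```text
clock: 3.3
tool_pos: [0.5056, 0.21, 0.0531]
orientation: [-90.3, -0.0, -52.5]
force: [-0.4, 0.4, 0.7]
opening: 0.05
t 3.3 fix mm [-60.2  -3.6  53.1] yawerr -0.04 F fix [-0.1  0.6  0.7] open 50.0 rpy [-9.026e+01 -1.000e-02 -5.252e+01]
```

View pics/wrist2.png

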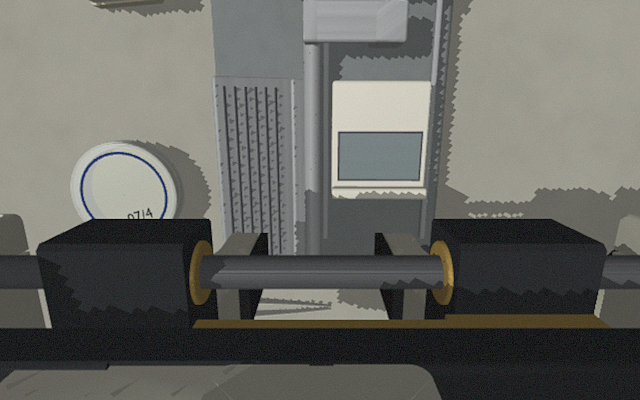

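View pics/side2c.png

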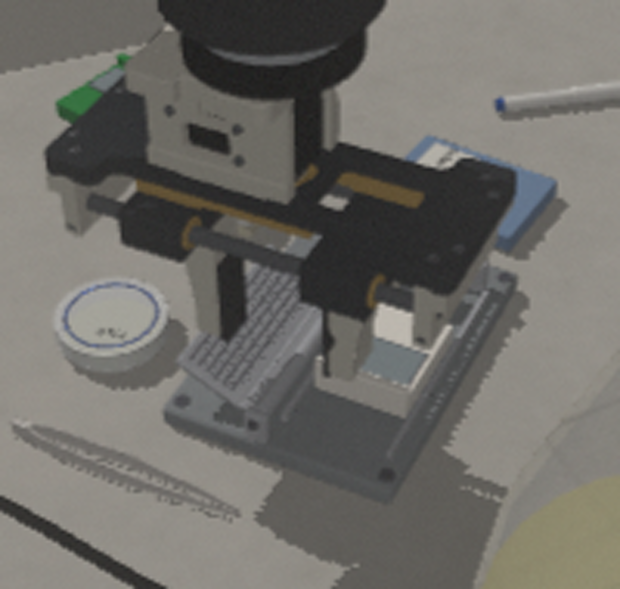

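```bash
python3 - <<'E'
from h import *
where(PP)
o=np.load('o2.npy')
for x in (-36,-38,-40,-42,-44): print(x,projw(F2W(PP,[[x,-10,30],[x,-60,30]]),o).round(1).tolist())
for x in (-10,-12,-14): print(x,projw(F2W(PP,[[x+30,-10,24],[x+30,-60,24]]),o).round(1).tolist())
E
python3 -c "
import cv2
a=cv2.imread('pics/wrist2.png')[60:240,200:460]; cv2.imwrite('pics/w2c.png',cv2.resize(a,None,fx=3,fy=3,interpolation=cv2.INTER_CUBIC))"
```

```text
t 3.4 fix mm [-58.   -3.6  55.7] yawerr -0.01 F fix [ 0.3 -0.9  0.6] open 50.0 rpy [-8.998e+01 -2.000e-02 -5.248e+01]
-36 [[334.5, 190.4], [430.8, 190.3]]
-38 [[334.4, 194.2], [430.5, 194.1]]
-40 [[334.4, 197.9], [430.2, 197.8]]
-42 [[334.4, 201.6], [429.9, 201.5]]
-44 [[334.3, 205.3], [429.6, 205.2]]
-10 [[335.0, 77.7], [435.8, 77.6]]
-12 [[335.0, 81.9], [435.5, 81.8]]
-14 [[334.9, 86.1], [435.2, 86.0]]
```

View pics/w2c.png

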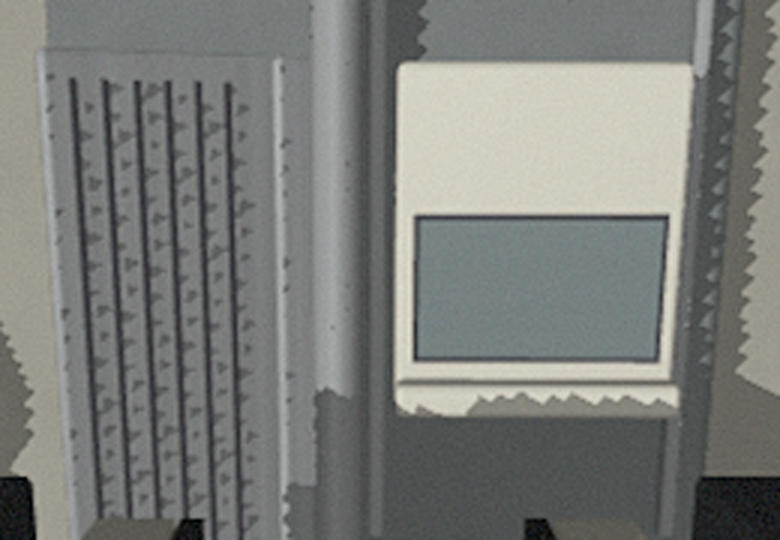

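```bash
python3 -m crank '[[[-0.14,-0.5,8,0,0],[-0.14,-0.5,14,0,0],[-0.14,-0.5,20,0,0],[-0.14,-0.5,25,0,0],[-0.14,-0.5,29,0,0],[-0.14,-0.5,32,0,0],[-0.14,-0.5,34,0,0],[-0.14,-0.5,34,0,0],[-0.14,-0.5,34,0,0]]]'
python3 - <<'E'
from h import *
where(PP)
im=ctrl.snapshot('side'); where(PP); cv2.imwrite('pics/side3.png',cv2.resize(im[150:340,200:400,::-1],None,fx=3.1,fy=3.1,interpolation=cv2.INTER_CUBIC))
im=ctrl.snapshot('wrist'); cv2.imwrite('pics/wrist3.png',im[:,:,::-1]); where(PP)
E
```

```text
clock: 4.53
tool_pos: [0.5069, 0.2117, 0.0213]
orientation: [-90.0, 0.0, -52.5]
force: [-2.9, 2.6, 7.1]
opening: 0.0498
t 4.53 fix mm [-58.2  -2.9  21.3] yawerr -0.03 F fix [-0.7  3.8  7.1] open 49.8 rpy [-8.996e+01  1.000e-02 -5.250e+01]
t 4.58 fix mm [-58.2  -2.9  21.3] yawerr -0.03 F fix [-1.5  3.   7.5] open 49.9 rpy [-8.996e+01  1.000e-02 -5.250e+01]
t 4.62 fix mm [-58.2  -3.   21.3] yawerr -0.03 F fix [-0.6  3.   6.7] open 50.1 rpy [-8.995e+01  1.000e-02 -5.250e+01]
```

View pics/wrist3.png

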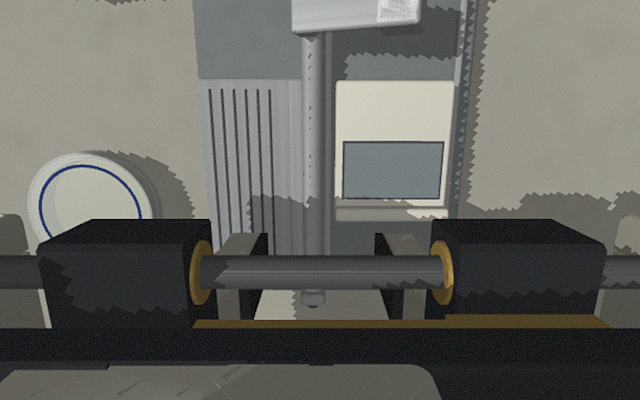

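View pics/side3.png

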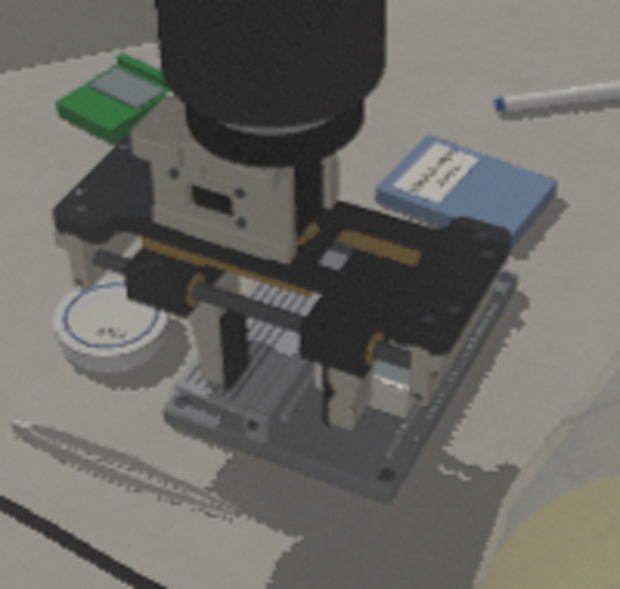

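```bash
python3 -m crank '[[[-0.14,0,1,0,0],[-0.14,0,1.8,0,0],[-0.14,0,1.8,0,0]]]'; python3 -m crank '[[[-0.14,0,0.5,0,0],[-0.14,0,0.5,0,0]]]'
```

```text
clock: 5.0
tool_pos: [0.5069, 0.2116, 0.0197]
orientation: [-90.0, 0.0, -52.5]
force: [-3.9, 0.1, 7.5]
opening: 0.0498
clock: 5.25
tool_pos: [0.507, 0.2116, 0.0193]
orientation: [-89.9, -0.0, -52.5]
force: [-3.6, 0.9, 9.2]
opening: 0.0501
```

```bash
python3 -m crank '[[[-0.14,0,0.5,0,0],[-0.14,0,0.5,0,0]]]'; python3 -m crank '[[[-0.14,0,0.5,0,0],[-0.14,0,0.5,0,0]]]'
```

```text
clock: 5.5
tool_pos: [0.5071, 0.2116, 0.019]
orientation: [-89.9, -0.0, -52.5]
force: [-4.3, 0.3, 11.3]
opening: 0.0501
clock: 5.75
tool_pos: [0.5071, 0.2116, 0.0188]
orientation: [-89.9, -0.0, -52.5]
force: [-4.7, -0.3, 14.9]
opening: 0.0502
```

```bash
python3 -m crank '[[[-0.14,0,0,3,0],[-0.14,0,0,6,0],[-0.14,0,0,9,0],[-0.14,0,0,12,0],[-0.14,0,0,15,0],[-0.14,0,0,18,0],[-0.14,0,0,18,0]]]'
python3 - <<'E'
from h import *
where(PP)
im=ctrl.snapshot('wrist'); cv2.imwrite('pics/wrist4.png',im[:,:,::-1]); where(PP)
E
```

```text
clock: 6.62
tool_pos: [0.5129, 0.2148, 0.018]
orientation: [-91.1, -0.1, -52.5]
force: [-29.9, -17.9, 40.3]
opening: 0.0502
t 6.62 fix mm [-51.5  -4.1  18. ] yawerr -0.04 F fix [-34.6   4.   40.3] open 50.2 rpy [-9.106e+01 -6.000e-02 -5.251e+01]
t 6.67 fix mm [-51.6  -4.2  17.9] yawerr -0.05 F fix [-31.7   4.5  43.1] open 49.8 rpy [-9.107e+01 -5.000e-02 -5.252e+01]
```

View pics/wrist4.png

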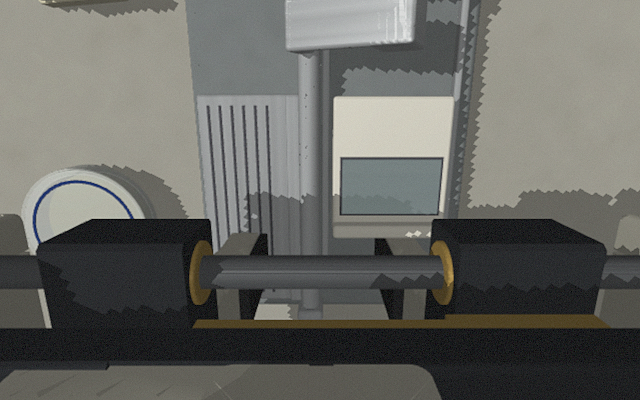

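```bash
python3 -m crank '[[[-0.14,0,0,-6,0],[-0.14,0,0,-11,0],[-0.14,0,-0.6,-11,0],[-0.14,0,-0.6,-11,0]]]'
python3 - <<'E'
from h import *
where(PP)
im=ctrl.snapshot('side'); cv2.imwrite('pics/side5.png',cv2.resize(im[150:340,200:400,::-1],None,fx=3.1,fy=3.1,interpolation=cv2.INTER_CUBIC)); where(PP)
E
```

```text
clock: 7.18
tool_pos: [0.5122, 0.2144, 0.019]
orientation: [-90.1, -0.1, -52.5]
force: [-1.6, -5.7, 11.4]
opening: 0.05
t 7.17 fix mm [-52.3  -4.   19. ] yawerr -0.02 F fix [-4.8 -3.5 11.4] open 50.0 rpy [-9.005e+01 -5.000e-02 -5.250e+01]
t 7.22 fix mm [-52.3  -4.   19. ] yawerr -0.02 F fix [-5.2 -3.3 12.5] open 49.9 rpy [-9.005e+01 -5.000e-02 -5.250e+01]
```

View pics/side5.png

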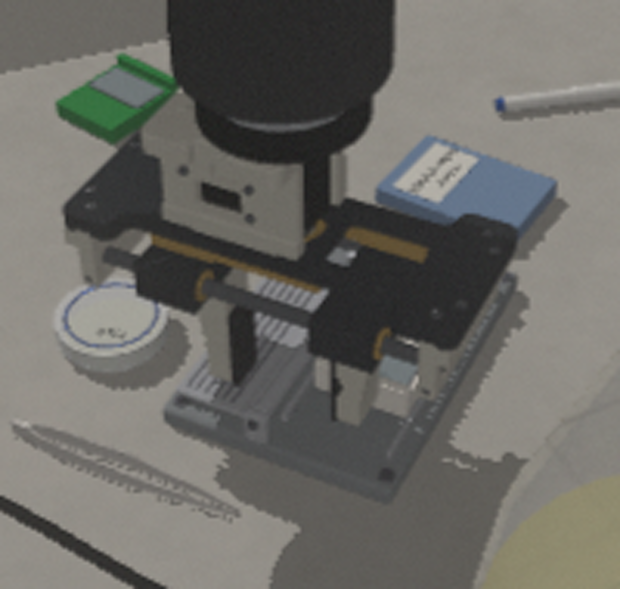

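```bash
python3 -m crank '[[[-0.14,0,-0.4,0,0],[-0.14,0,-0.4,2,0],[-0.14,0,-0.4,4,0],[-0.14,0,-0.4,4,0]]]'
python3 - <<'E'
from h import *
where(PP)
E
```

```text
clock: 7.72
tool_pos: [0.5124, 0.2146, 0.0188]
orientation: [-90.4, -0.1, -52.5]
force: [-10.4, -9.2, 19.9]
opening: 0.0497
t 7.72 fix mm [-52.   -4.1  18.8] yawerr -0.05 F fix [-13.9  -1.   19.9] open 49.7 rpy [-9.045e+01 -5.000e-02 -5.252e+01]
```

```bash
python3 -m crank '[[[-0.14,0,-0.7,0,0],[-0.14,0,-1.3,0,0],[-0.14,0,-1.3,2,0],[-0.14,0,-1.3,2,0]]]'
python3 - <<'E'
from h import *
where(PP)
E
```

```text
clock: 8.22
tool_pos: [0.5152, 0.2172, 0.0197]
orientation: [-90.3, -0.0, -52.5]
force: [-5.1, -5.1, 9.8]
opening: 0.0501
t 8.22 fix mm [-48.2  -3.7  19.7] yawerr -0.06 F fix [-7.2 -0.9  9.8] open 50.1 rpy [-9.027e+01 -3.000e-02 -5.253e+01]
```

```bash
python3 -m crank '[[[-0.14,0,0.1,2,0],[-0.14,0,0.1,4,0],[-0.14,0,0.1,6,0],[-0.14,0,0.1,8,0]]]'
python3 - <<'E'
from h import *
where(PP)
im=ctrl.snapshot('wrist'); cv2.imwrite('pics/wrist6.png',im[:,:,::-1]); where(PP)
E
```

```text
clock: 8.72
tool_pos: [0.5211, 0.2217, 0.0195]
orientation: [-90.3, -0.0, -52.5]
force: [-8.2, -4.9, 10.0]
opening: 0.0496
t 8.72 fix mm [-40.8  -3.7  19.5] yawerr -0.06 F fix [-9.5  1.1 10. ] open 49.6 rpy [-9.033e+01 -3.000e-02 -5.254e+01]
t 8.78 fix mm [-40.5  -3.7  19.5] yawerr -0.06 F fix [-8.  -0.1  9.1] open 49.9 rpy [-9.031e+01 -3.000e-02 -5.253e+01]
```

View pics/wrist6.png

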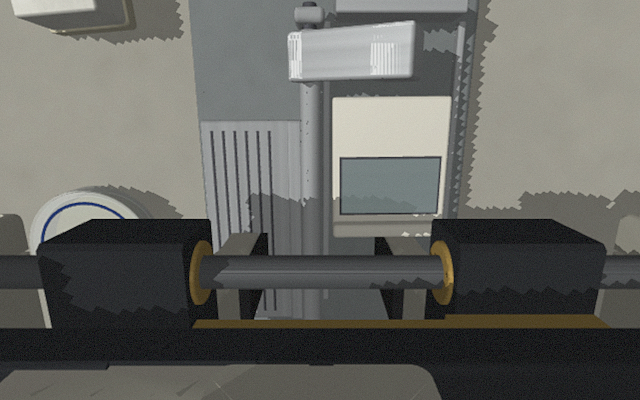

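```bash
python3 -m crank '[[[-0.14,0,0.1,2,0],[-0.14,0,0.1,4,0],[-0.14,0,0.1,6,0],[-0.14,0,0.1,8,0],[-0.14,0,0.1,10,0],[-0.14,0,0.1,12,0]]]'
python3 - <<'E'
from h import *
where(PP)
E
python3 -m crank '[[[-0.14,0,0,2,0],[-0.14,0,0,4,0],[-0.14,0,0,6,0],[-0.14,0,0,8,0]]]'
python3 - <<'E'
from h import *
where(PP)
im=ctrl.snapshot('wrist'); cv2.imwrite('pics/wrist7.png',im[:,:,::-1]); where(PP)
E
```

```text
clock: 9.52
tool_pos: [0.5307, 0.229, 0.0194]
orientation: [-90.3, -0.0, -52.5]
force: [-6.8, -5.2, 10.0]
opening: 0.0502
t 9.53 fix mm [-28.8  -3.8  19.4] yawerr -0.07 F fix [-8.5  0.  10. ] open 50.2 rpy [-9.033e+01 -3.000e-02 -5.254e+01]
clock: 10.02
tool_pos: [0.537, 0.2339, 0.0194]
orientation: [-90.3, -0.0, -52.5]
force: [-6.7, -5.2, 9.9]
opening: 0.0499
t 10.03 fix mm [-20.8  -3.8  19.4] yawerr -0.06 F fix [-8.5 -0.1  9.9] open 49.9 rpy [-9.033e+01 -3.000e-02 -5.253e+01]
t 10.07 fix mm [-20.4  -3.8  19.5] yawerr -0.05 F fix [-8.6 -0.2  9.4] open 49.9 rpy [-9.031e+01 -3.000e-02 -5.253e+01]
```

View pics/wrist7.png

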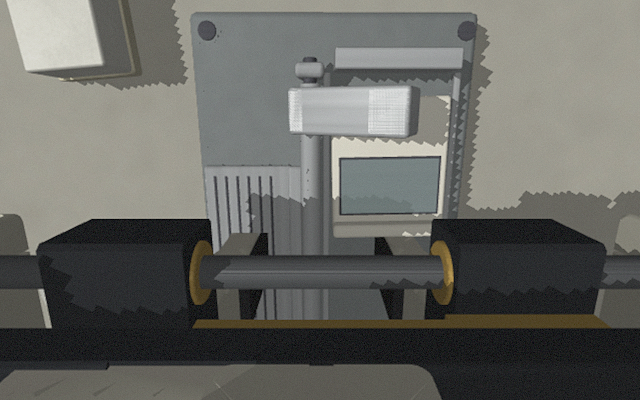

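```bash
python3 -m crank '[[[-0.14,0,0,2,0],[-0.14,0,0,4,0],[-0.14,0,0,6,0],[-0.14,0,0,8,0]]]'
python3 - <<'E'
from h import *
where(PP)
E
python3 -m crank '[[[-0.14,0,0,1,0],[-0.14,0,0,2,0],[-0.14,0,0,2.5,0]]]'
python3 - <<'E'
from h import *
where(PP)
im=ctrl.snapshot('wrist'); cv2.imwrite('pics/wrist8.png',cv2.resize(im[0:250,180:500,::-1],None,fx=2.4,fy=2.4,interpolation=cv2.INTER_CUBIC)); where(PP)
E
```

```text
clock: 10.58
tool_pos: [0.5434, 0.2388, 0.0194]
orientation: [-90.3, -0.0, -52.5]
force: [-7.2, -4.9, 10.7]
opening: 0.0502
t 10.57 fix mm [-12.7  -3.8  19.4] yawerr -0.06 F fix [-8.7  0.5 10.7] open 50.2 rpy [-9.032e+01 -3.000e-02 -5.253e+01]
clock: 10.95
tool_pos: [0.5447, 0.2397, 0.0193]
orientation: [-90.4, -0.0, -52.6]
force: [-8.3, -6.5, 11.9]
opening: 0.0501
t 10.95 fix mm [-11.1  -3.8  19.3] yawerr -0.08 F fix [-10.6  -0.1  11.9] open 50.1 rpy [-9.041e+01 -2.000e-02 -5.255e+01]
t 11.0 fix mm [-11.1  -3.8  19.3] yawerr -0.08 F fix [-11.1   0.1  12. ] open 49.8 rpy [-9.041e+01 -2.000e-02 -5.255e+01]
```

View pics/wrist8.png

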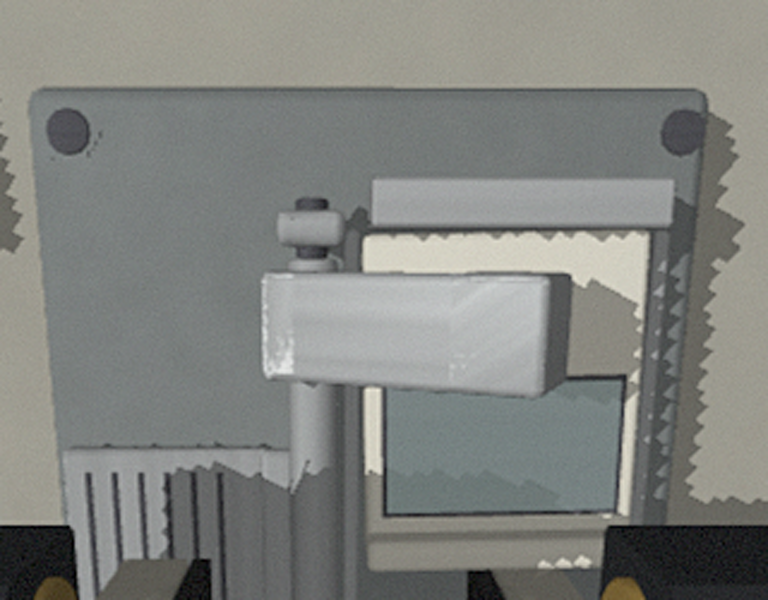

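```bash
python3 -m crank '[[[-0.14,0,-0.2,1,0],[-0.14,0,-0.2,2,0],[-0.14,0,-0.2,2,0]]]'
python3 - <<'E'
from h import *
where(PP)
E
python3 -m crank '[[[-0.14,0,-0.2,1,0],[-0.14,0,-0.2,2,0],[-0.14,0,-0.2,2,0]]]'
python3 - <<'E'
from h import *
where(PP)
o=ctrl.get_obs(); np.save('o9.npy',np.r_[o['tool_pos'],o['orientation']])
im=ctrl.snapshot('wrist'); cv2.imwrite('pics/wrist9.png',cv2.resize(im[0:250,180:500,::-1],None,fx=2.4,fy=2.4,interpolation=cv2.INTER_CUBIC)); where(PP)
E
```

```text
clock: 11.38
tool_pos: [0.5449, 0.2397, 0.0192]
orientation: [-90.6, -0.0, -52.6]
force: [-12.9, -9.0, 14.2]
opening: 0.0499
t 11.38 fix mm [-11.   -3.9  19.2] yawerr -0.12 F fix [-15.7   0.8  14.2] open 49.9 rpy [-9.059e+01 -2.000e-02 -5.259e+01]
clock: 11.75
tool_pos: [0.545, 0.2399, 0.0192]
orientation: [-90.8, -0.0, -52.6]
force: [-17.2, -10.2, 19.0]
opening: 0.0499
t 11.75 fix mm [-10.8  -3.8  19.2] yawerr -0.16 F fix [-19.9   2.4  19. ] open 49.9 rpy [-9.078e+01 -1.000e-02 -5.263e+01]
t 11.8 fix mm [-10.8  -3.8  19.2] yawerr -0.15 F fix [-19.9   3.   18.6] open 50.3 rpy [-9.077e+01 -1.000e-02 -5.263e+01]
```

View pics/wrist9.png

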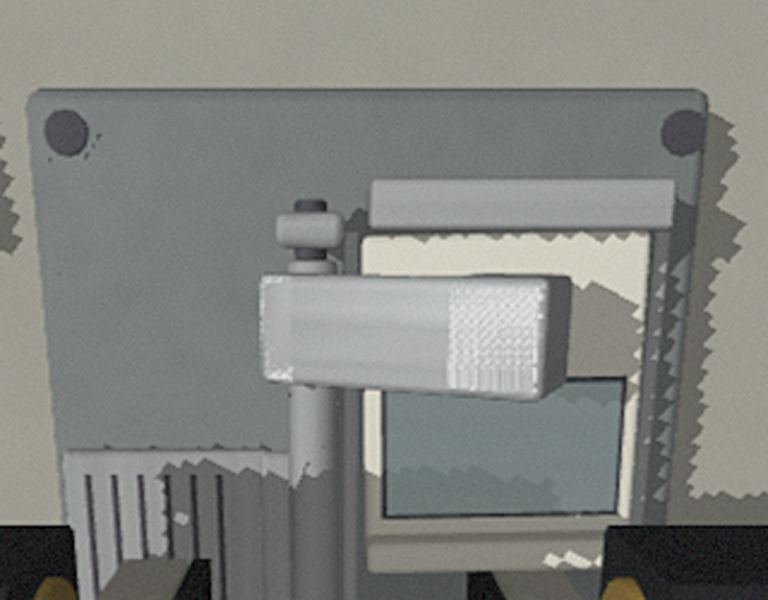

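```bash
python3 -m crank '[[[-0.14,0,-0.7,0,0],[-0.14,0,-1.1,0,0],[-0.14,0,-1.1,0,0]]]'
python3 - <<'E'
from h import *
where(PP)
o=ctrl.get_obs(); np.save('o9.npy',np.r_[o['tool_pos'],o['orientation']])
im=ctrl.snapshot('wrist'); cv2.imwrite('pics/wrist10.png',im[:,:,::-1]); where(PP)
oo=np.load('o9.npy')
cv2.imwrite('pics/wrist10c.png',cv2.resize(im[60:130,300:480,::-1],None,fx=4.4,fy=4.4,interpolation=cv2.INTER_CUBIC))
for P in ([60,-35,30],[60,-35,24],[59,-35,24],[58,-35,24],[6,-35,30],[0,-35,30],[-1,-35,30]): print(P,projw(F2W(PP,P),oo).round(1))
E
```

```text
clock: 12.18
tool_pos: [0.545, 0.2399, 0.0195]
orientation: [-90.8, 0.0, -52.6]
force: [-15.0, -9.1, 11.2]
opening: 0.0499
t 12.18 fix mm [-10.8  -3.8  19.5] yawerr -0.17 F fix [-17.4   1.9  11.2] open 49.9 rpy [-9.078e+01  1.000e-02 -5.264e+01]
t 12.22 fix mm [-10.8  -3.8  19.5] yawerr -0.17 F fix [-16.9   1.1  11.7] open 49.9 rpy [-9.078e+01  1.000e-02 -5.264e+01]
[60, -35, 30] [401.5  94.9]
[60, -35, 24] [398.3  95.2]
[59, -35, 24] [398.1  97.8]
[58, -35, 24] [398.  100.3]
[6, -35, 30] [394.5 225. ]
[0, -35, 30] [393.8 238. ]
[-1, -35, 30] [393.7 240.1]
```

View pics/wrist10c.png

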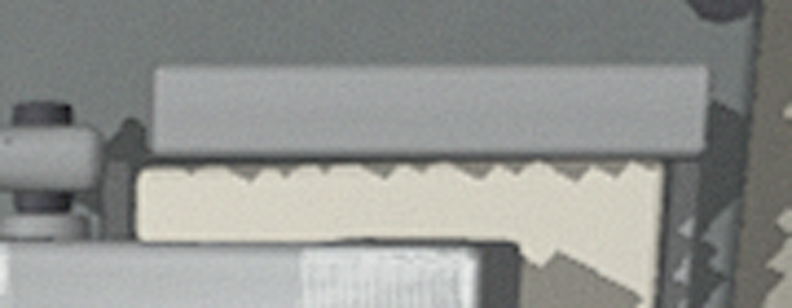

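```bash
python3 -m crank '[[[-0.14,0,-0.2,2,0],[-0.14,0,-0.3,4,0],[-0.14,0,-0.3,4,0]]]'
python3 - <<'E'
from h import *
where(PP)
im=ctrl.snapshot('side'); cv2.imwrite('pics/side11.png',cv2.resize(im[210:330,240:390,::-1],None,fx=5,fy=5,interpolation=cv2.INTER_CUBIC))
im=ctrl.snapshot('wrist')
cv2.imwrite('pics/wrist11c.png',cv2.resize(im[60:130,300:480,::-1],None,fx=4.4,fy=4.4,interpolation=cv2.INTER_CUBIC))
E
```

```text
clock: 12.6
tool_pos: [0.5451, 0.2401, 0.0193]
orientation: [-91.2, 0.0, -52.7]
force: [-24.3, -13.9, 19.9]
opening: 0.05
t 12.6 fix mm [-10.5  -3.8  19.3] yawerr -0.26 F fix [-27.7   3.8  19.9] open 50.0 rpy [-9.116e+01  2.000e-02 -5.273e+01]
```

View pics/wrist11c.png

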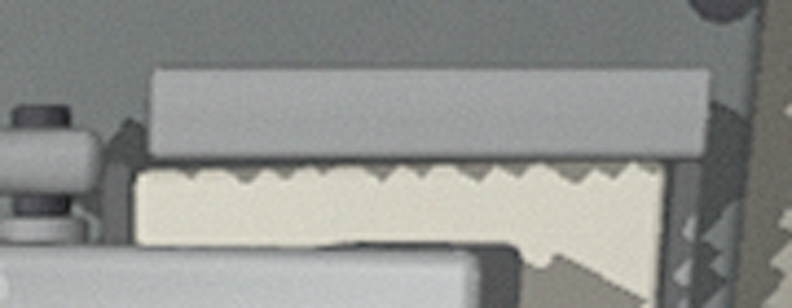

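View pics/side11.png

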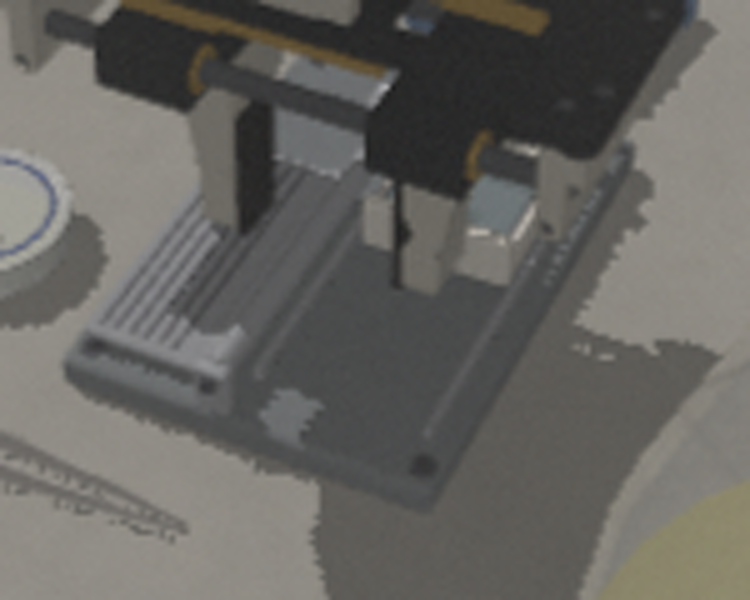

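```bash
python3 -m crank '[[[-0.14,0,0.4,-4,0],[-0.14,0,0.9,-8,0],[-0.14,0,1.2,-11,0],[-0.14,0,1.2,-13,0],[-0.14,0,1.2,-13,0]]]'
python3 - <<'E'
from h import *
where(PP)
E
```

```text
clock: 13.32
tool_pos: [0.5448, 0.2401, 0.0213]
orientation: [-89.8, -0.0, -52.5]
force: [1.8, -1.0, 6.8]
opening: 0.0499
t 13.32 fix mm [-10.8  -3.6  21.3] yawerr -0.03 F fix [ 0.8 -1.9  6.8] open 49.9 rpy [-8.985e+01 -3.000e-02 -5.250e+01]
```

```bash
python3 -m crank '[[[-0.14,0,1.2,-1,0],[-0.14,0,1.5,-3,0],[-0.14,0,1.5,-5,0],[-0.14,0,1.5,-6,0],[-0.14,0,1.5,-6,0]]]'
python3 - <<'E'
from h import *
where(PP)
im=ctrl.snapshot('wrist'); where(PP)
cv2.imwrite('pics/wrist12c.png',cv2.resize(im[60:260,180:500,::-1],None,fx=2.4,fy=2.4,interpolation=cv2.INTER_CUBIC))
E
```

```text
clock: 13.95
tool_pos: [0.5423, 0.2386, 0.0209]
orientation: [-89.5, -0.0, -52.5]
force: [3.7, 2.5, 6.8]
opening: 0.0501
t 13.95 fix mm [-13.7  -3.2  20.9] yawerr 0.01 F fix [ 4.5 -0.3  6.8] open 50.1 rpy [-8.953e+01 -2.000e-02 -5.246e+01]
t 14.0 fix mm [-13.7  -3.3  20.9] yawerr 0.01 F fix [5.2 0.7 7.5] open 49.9 rpy [-8.954e+01 -2.000e-02 -5.246e+01]
```

View pics/wrist12c.png

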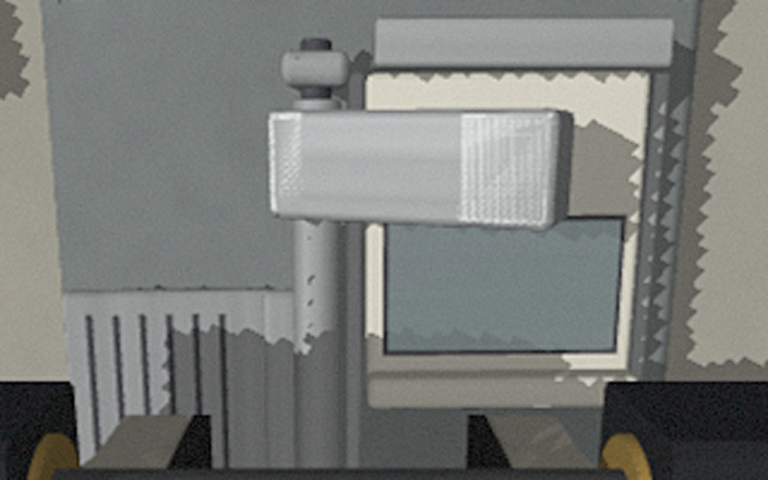

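```bash
python3 -m crank '[[[-0.14,0,-3,0,0],[-0.14,0,-8,0,0],[-0.14,0,-16,0,0],[-0.14,0,-30,0,0],[-0.14,0,-60,0,0],[-0.14,0,-95,-20,0],[-0.14,0,-120,-50,0],[-0.14,0,-130,-75,0],[-0.14,0,-130,-75,0],[-0.14,0,-130,-75,0]]]'
python3 - <<'E'
from h import *
where(PP)
o=ctrl.get_obs(); np.save('o13.npy',np.r_[o['tool_pos'],o['orientation']])
im=ctrl.snapshot('wrist'); where(PP)
cv2.imwrite('pics/wrist13.png',im[:,:,::-1])
cv2.imwrite('pics/wrist13c.png',cv2.resize(im[0:200,240:420,::-1],None,fx=3,fy=3,interpolation=cv2.INTER_CUBIC))
im=ctrl.snapshot('side'); cv2.imwrite('pics/side13.png',im[:,:,::-1]); cv2.imwrite('pics/side13c.png',cv2.resize(im[210:330,240:390,::-1],None,fx=5,fy=5,interpolation=cv2.INTER_CUBIC))
E
```

```text
clock: 15.25
tool_pos: [0.4796, 0.1905, 0.1493]
orientation: [-90.0, -0.0, -52.5]
force: [1.1, 0.9, 0.5]
opening: 0.0501
t 15.25 fix mm [-92.7  -3.2 149.3] yawerr -0.04 F fix [1.4 0.1 0.5] open 50.1 rpy [-89.96  -0.   -52.51]
t 15.3 fix mm [-92.7  -3.2 148.9] yawerr -0.04 F fix [0.  0.1 0.2] open 49.8 rpy [-90.    -0.   -52.51]
```

View pics/wrist13c.png

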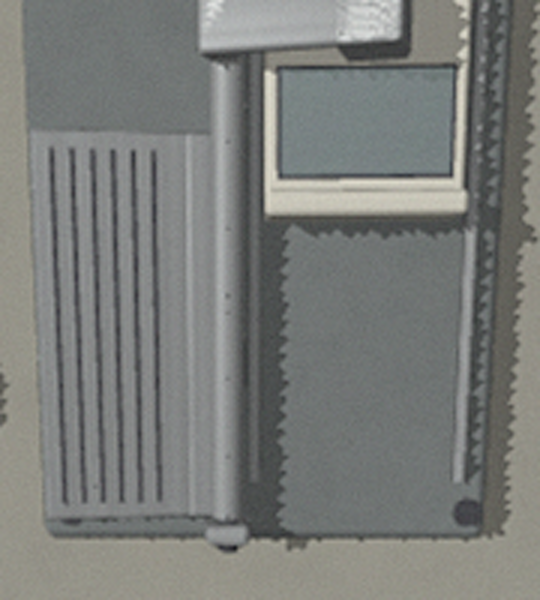

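View pics/side13c.png

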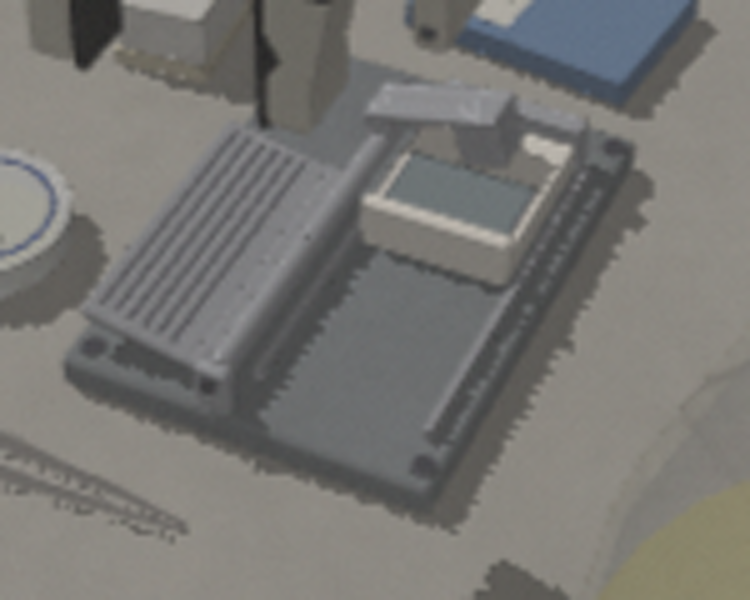

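View pics/side13.png

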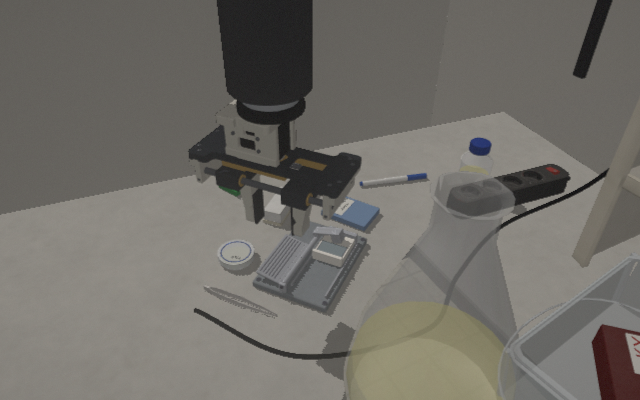

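```bash
python3 -m crank '[[[-0.14,0,0,30,0],[-0.14,0,0,60,0],[-0.14,0,0,80,0],[-0.14,0,0,80,0],[-0.14,0,0,80,0]]]'
python3 - <<'E'
from h import *
where(PP)
o=ctrl.get_obs(); oo=np.r_[o['tool_pos'],o['orientation']]
im=ctrl.snapshot('wrist')
cv2.imwrite('pics/wrist14c.png',cv2.resize(im[0:215,260:440,::-1],None,fx=2.79,fy=2.79,interpolation=cv2.INTER_CUBIC))
for P in ([60,-35,30],[60,-35,24],[0,-35,30],[-2,-35,30],[85,-35,12]): print(P,((projw(F2W(PP,P),oo)-[260,0])*2.79).round(1))
E
```

```text
clock: 15.98
tool_pos: [0.5423, 0.2386, 0.148]
orientation: [-90.1, 0.0, -52.5]
force: [-0.3, 0.6, -0.9]
opening: 0.05
t 15.97 fix mm [-13.7  -3.2 148. ] yawerr -0.06 F fix [ 0.1  0.6 -0.9] open 50.0 rpy [-90.11   0.   -52.53]
[60, -35, 30] [291.1 270. ]
[60, -35, 24] [288.4 270.7]
[0, -35, 30] [284.8 492. ]
[-2, -35, 30] [284.6 499. ]
[85, -35, 12] [286.  178.3]
```

View pics/wrist14c.png

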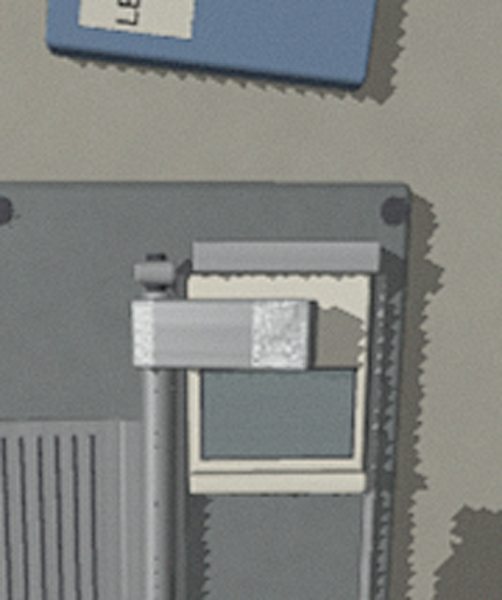

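Run:
```python
from h import *
where(PP); print(ctrl.close_job())
```

```text
t 16.02 fix mm [-13.8  -3.3 148.3] yawerr -0.05 F fix [-0.7 -0.2  0.3] open 50.1 rpy [-90.08   0.   -52.52]
the job is handed in; nothing more can be done
None
```

The holder is home against the end stop and the clip is resting on it. The hand is about 150 mm up and touching nothing. I handed the job in at about 16 s of the 38 s allowed.

**What I did:** One fingertip pressed the thumb plate down onto its stop and kept it down. The other fingertip pushed the holder under the toe to the end stop. I then backed that finger about 3 mm off the rim, let the clip shut and withdrew.

**Last checks:**
- **Holder home:** In the last wrist picture, the distance from stop to rim matches the home position to within about 0.5 mm. At the end of the push the force rose to 28 N with almost no further travel. The clip shut onto the holder without shifting it, and the holder looks flat between its rails.
- **Surroundings:** In the pictures the dish, tweezers, box, tissue pack and green look-alike appear to be where they were.

**What went less smoothly:**
- **First push stuck:** The pressing finger stuck on the plate by friction, reaching about 35 N sideways and 43 N down at the fingertips. The holder did not move; I backed off and pressed more lightly.
- **Plate not always on its stop:** During the push it ran about 0.4–0.7 mm above full press, roughly 0.43 rad. It rose to about 0.39 rad as I backed off. Both are above the 0.31 rad the holder needs.
- **Small gap in view:** A strip under 1 mm shows between holder and stop in the close wrist view. I took it for rounded edges and viewing angle.

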